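# Clear the jammed chair disc and restart the feeder

## Task

A turned wooden disc has jammed at the gate at the low end of the feed chute, under the two lips: nudge it back up the chute until it is clear of the lips, lift it out and set it down gently inside the wooden tray. Only then flip the hinged steel cover of the start box up past upright, so that it stays up by itself, and press the button beneath it all the way in, and let go. Leave the other things on the bench alone.

Things in the scene. Friction and masses are not known exactly. Their poses are not given: they have to be found in the camera images.
- chute: Vibratory feed chute fixed to the bench, 300 mm long, 80 wide. Origin: bench level under its middle; x points level up the chute, y across. Its floor rises 10 degrees towards +x; s = distance along the floor from its middle, which is 75 mm above the origin; floor from s = -150 (low end) to +150 mm. Below the gate (s -150 to -70) it is a bare flat apron.
- chute_gate (a point): On the floor's centre line at s = -62 mm, the upper face of the gate: two posts 46 mm apart, 8 mm thick along s. From s = -70 to -2: side walls 68 mm apart with two lips, inner edges 46 mm apart, 24 to 28 mm above the floor; an open slot between them along the middle. On each lip a spring plunger stands up to 39 mm above the floor, outside the slot.
- chute_open (a point): On the floor's centre line at s = +45 mm, in the part above the lips, open on top (s -2 to 144; side kerbs 5 mm high, 6 wide, 68 apart inside; back stop 22 mm high at s = 144). With the disc centred about here it can be lifted straight out.
- disc: Jammed part: plain turned wooden disc, 64 mm diameter, 22 thick, about 60 g. Origin: centre of its underside, z its axis. At the start it lies at s = -39 against the gate, pressed down by the plungers: a push up the slope of up to 10 N is needed for the first 20 mm, little after. Free to lift when centred at s = 20 mm or more; it stays where left on the slope.
- tray: Open wooden tray fixed to the bench, 180 (x) by 170 (y) mm outside, walls 6 mm thick, 30 mm high in all, floor 6 mm thick. Origin: centre of its underside. A wooden stub about 34 mm high lies in its -x half; the +x half is free.
- start_box: Grey start box fixed to the bench, 120 (x) by 100 (y) by 40 mm high, front towards its -x. Origin: centre of its underside. A hinged steel cover stands over the button on its top.
- cover (a joint): Hinge of the steel cover, rad: 0 closed (level), 1.9 fully back. Stiff hinge that stays at any angle; it takes about 2 N at the tab. The hinge line runs along the box's y, at its far (+x) edge.
- cover_hinge (a point): Middle of the cover's hinge line, 84 mm above the bench.
- cover_tab (a point): On the cover's pull tab, 112 mm from the hinge line: a steel tongue in the plane of the cover, 14 mm wide (along the box's y), 8 thick, sticking out 34 mm from the middle of the front edge, this point 22 mm from that edge. Pinched across its width it can be led round in an arc, turning between the fingers. Cover plate 90 by 90 mm.
- start (a joint): Travel of the start button, m: 0 out, 0.006 fully pressed in (about 5 N); springs back.
- start_top (a point): Centre of the top of the black round push button (28 mm diameter), on the middle of the start box, 62 mm above the bench, 60 mm in front of the hinge line; reached from above when the cover is up.
- spindle_a: Bystander: turned spindle with square ends, 340 mm long, lying behind the chute. Leave alone.
- post_blank: Bystander: small square blank 36 mm wide standing upright, 95 mm high with its round spigot, in front of the chute. Leave alone.
- brush: Bystander: brush, 190 mm long, lying in front of the chute. Leave alone.
- glue: Bystander: closed glue bottle, 56 mm diameter, 140 mm high. Leave alone.
- mallet: Bystander: mallet, 260 mm long, lying flat. Leave alone.
- spindle_b: Bystander: turned spindle with square ends, 300 mm long, lying behind the other. Leave alone.
Things that resemble listed ones, but are neither listed nor needed, are in the scene too. Leave any orange or turquoise look-alike of the tray alone.

How it is judged:
By the outcome, as a careful person would: the job done as asked, in the order asked, and still so for the second after the job is handed in, with the robot touching nothing.
It also fails if it takes over 67 s, if anything falls off the work surface, if the arm or the gripper's body presses on something with over 40 N, if the wrist force passes 120 N, or if a joint passes its speed limit or range.

## Robot

A 7-joint arm with a two-finger parallel gripper is mounted at the origin on the work surface. World frame = base frame: x ahead of the robot, y to its left, z up, the work surface at z = 0. Lengths are in m, angles in rad, forces in N, time in s.
With the tool pointing down it reaches from about 0.425 to 0.925 m from the base axis. Payload 6.8 kg.
Tool frame: the origin (TCP) lies between the finger pads; the fingertips stand finger_overhang ahead of it and the grasp point (between the pads) lies 6 mm ahead of it (finger_overhang is the distance from the TCP to the fingertips, in m); z points along the fingers, y is the line along which they close (so a half turn about z gives the same grasp; the last joint's range is limited). The gripper opens to 85 mm and grips with 20 to 120 N. Pads are 22 mm wide; open, the fingers measure 114 mm over their backs; the gripper's body (76 mm by 85 mm) begins 54 mm behind the grasp point. The pads swing forward as they close: fully open they stand 13 mm farther back than shut.
Start: joints at [1.203, 0.477, 0.022, 1.555, -0.011, 1.109, -0.083], TCP at [0.173, -0.652, 0.256] pointing down, gripper open.
Joint ranges: [-2.96, 2.96], [-0.34, 2.1], [-1.41, 1.46], [0.24, 2.44], [-1.37, 4.51], [0.17, 1.92], [-2.96, 2.96]. Speed limits (rad/s): [2.39, 2.39, 3.14, 3.14, 3.14, 3.14, 3.14].

## Interface

Orientations are given as a unit quaternion [w, x, y, z].
In Python, from station import * gives the robot as it stands.
- The arm moves only by the tool drive_tool, never from a script. Its argument "increments" is a list of rows, each an object of numbers: "claw": the finger opening in m, from 0 to 0.0854; "dx", "dy", "dz": the shift along the tool's x, y, z in m; "wx", "wy", "wz": the turn, a rotation vector about the tool's x, y, z in degrees. A call has 1 to 20 rows; each row shifts and turns the commanded pose from where the row before left it, along the tool's axes as they then stand; what a row does not reach is not made up. A row lasts 1/8 s, in which the tool goes at most 62.5 mm and 10.7 degrees, less where a joint would pass 70% of its speed; a pose out of reach is approached as far as the arm can. A call with a gripper value outside its range is refused whole. The fingers move at their own pace and stop on an object; "newtons" is the grip in N (left out, the last holds). Time passes only in rows, so rows that do not move let the fingers close. It gives the time, the measured TCP pose, the force, the opening and the grip force at its end, in the units of the state.
- get_obs(): the state, without advancing time (a new reading comes with each control period).
- read_camera(name): name is "scene" or "side" or "wrist"; returns (picture, depth): 400x640x3 uint8, red, green, blue; 400x640 float32, m along the optical axis (not along the pixel's ray), 0 where there is no reading.
- calibration(name): a dict with "intrinsics" (3x3 intrinsics, pixels), "R" (3x3) and "t" (3): a world point X has camera coordinates R X + t; the wrist camera has in their place "mount" (4x4, takes a point from camera to tool coordinates, whose origin is the TCP and whose axes are the flange's). Camera axes: x right, y down, z forward; pixel columns grow to the right and rows downward; lengths in m; the calibration is good to about 2 mm. A picture is of the moment at which its call begins: read the wrist's pose just before it. calibration takes no time and is no camera call.
- hand_in(): hands the job in; it is judged then, once.
The state is a dict: "t": time; "q": joint angles; "joint_vel": joint speeds; "joint_torque": joint torques, N m; "eef_pos": TCP position; "tool_rot": TCP orientation; "contact_force": force on the tool from outside, world axes, zero at the start; "torque": the same for the moment, N m; "gripper_width": opening from 0.0 (shut) to 1.0 (fully open); "grasp_force": force on a finger pad.
Only numpy, scipy, OpenCV 4.12 (cv2) and the standard library are available. Lean on these libraries where they do the work, as an engineer would, in place of code of your own. Each camera call takes 0.05 s, during which the arm holds its last target. There are 200 camera calls.

## Working session

There is one attempt and no reset: what is moved stays moved. The work goes in short steps, Python scripts to look and compute and a tool call to move; the robot and the scene stay as the last step left them, time stands still between calls to the robot, and variables do not carry over. Pictures are saved under pics/ and viewed, at most 10 in all, crops included, and the job is handed in when it is done.

Besides the shell and the picture viewer there is one more tool, called as name([rows], argument=value, ...), one row to a line, values as JSON. drive_tool: Moves the arm, as the interface text tells. Its arguments: {"type":"object","properties":{"increments":{"type":"array","items":{"type":"object","properties":{"claw":{"type":"number"},"dx":{"type":"number"},"dy":{"type":"number"},"dz":{"type":"number"},"wx":{"type":"number"},"wy":{"type":"number"},"wz":{"type":"number"}}}},"newtons":{"type":"number"}},"required":["increments"]}

```bash
ls; mkdir -p pics
python3 - <<'E'
from station import *
import cv2,numpy as np
o=get_obs();print(o)
for n in("scene","side"):
    p,d=read_camera(n);cv2.imwrite(f"pics/{n}0.png",p[:,:,::-1]);np.savez(f"pics/{n}0.npz",p=p,d=d)
    c=calibration(n);print(n,c)
print(calibration("wrist"))
import station;print([x for x in dir(station) if x[0]!='_'])
try: print(finger_overhang)
except Exception as e: print(e)
E
```

```text
pics
{'t': 0.0, 'q': array([ 1.20291109,  0.47784816,  0.02233628,  1.55647727, -0.01150243,
        1.10930492, -0.08308762]), 'joint_vel': array([ 0.001542  , -0.00113281, -0.00058153,  0.00093546,  0.00135631,
       -0.00184534,  0.00031651]), 'joint_torque': array([ 4.94005362e-04, -5.96433985e+01,  1.60799235e+00, -2.81189543e+01,
        1.24898111e-02,  9.30912240e-03, -7.63472656e-06]), 'eef_pos': array([ 0.17323443, -0.65180843,  0.25528249]), 'tool_rot': array([-9.35088866e-04,  9.91573044e-01,  1.29545308e-01, -1.92922006e-04]), 'contact_force': array([-0.47139837,  0.06304814,  0.29768355]), 'torque': array([-0.00951738,  0.04485033, -0.04278505]), 'grasp_force': 0.0, 'gripper_width': 1.0029197124063782}
scene {'intrinsics': array([[360.8284504 ,   0.        , 321.06346744],
       [  0.        , 360.8284504 , 201.67830574],
       [  0.        ,   0.        ,   1.        ]]), 'R': array([[-0.70581498,  0.70830886, -0.01112581],
       [ 0.61637268,  0.60630996, -0.50246686],
       [-0.34915604, -0.36150628, -0.86452488]]), 't': array([ 0.46683148, -0.22268852,  1.49644
[... 298 characters left out ...]
7776, -0.66105731, -0.73447111]]), 't': array([0.48088336, 0.25645306, 1.29931202])}
{'intrinsics': array([[294.43766388,   0.        , 325.61211203],
       [  0.        , 294.43766388, 195.34051899],
       [  0.        ,   0.        ,   1.        ]]), 'mount': array([[-3.63253873e-04, -9.64503412e-01, -2.64070135e-01,
         6.82704643e-02],
       [ 9.99999906e-01, -2.87689381e-04, -3.24824502e-04,
         1.43207671e-03],
       [ 2.37324167e-04, -2.64070228e-01,  9.64503426e-01,
        -1.16908705e-01],
       [ 0.00000000e+00,  0.00000000e+00,  0.00000000e+00,
         1.00000000e+00]])}
['PlanningError', 'calibration', 'finger_overhang', 'get_obs', 'hand_in', 'read_camera']
0.025
```

View pics/scene0.png

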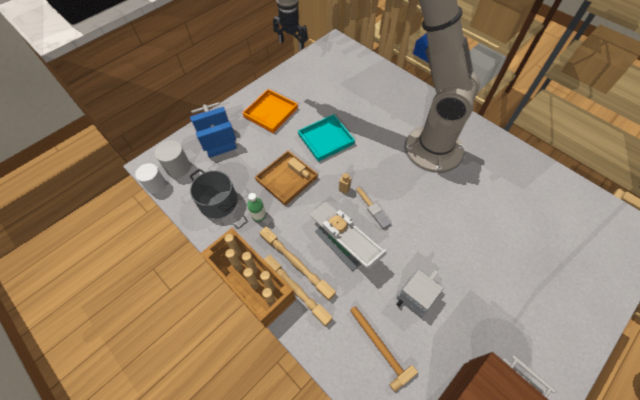

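View pics/side0.png

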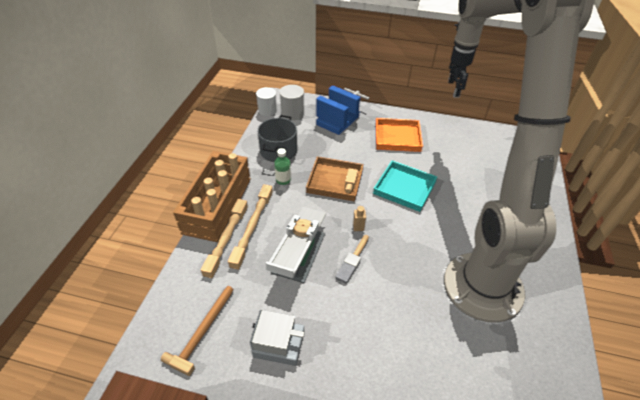

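```bash
cat > h.py <<'E'
from station import *
import cv2,numpy as np
from scipy.spatial.transform import Rotation as R
def rot(q): return R.from_quat([q[1],q[2],q[3],q[0]]).as_matrix()
def world(d,c,T=None):
    K=c["intrinsics"];v,u=np.mgrid[:400,:640]
    P=np.stack([(u-K[0,2])/K[0,0]*d,(v-K[1,2])/K[1,1]*d,d],-1)
    if T is not None: return P@T[:3,:3].T+T[:3,3]
    return (P-c["t"])@c["R"]
def proj(X,c):
    p=np.asarray(X)@c["R"].T+c["t"];p=p@c["intrinsics"].T;return p[...,:2]/p[...,2:]
E
python3 - <<'E'
from h import *
z=np.load("pics/scene0.npz");im=z["p"][:,:,::-1]
a=cv2.resize(im[190:330,300:450],None,fx=4,fy=4,interpolation=cv2.INTER_CUBIC)
z2=np.load("pics/side0.npz");i2=z2["p"][:,:,::-1]
b=cv2.resize(i2[145:370,235:375],None,fx=560/225,fy=560/225,interpolation=cv2.INTER_CUBIC)
a=cv2.resize(a,(600*450//560*1,450)) if 0 else a
cv2.imwrite("pics/c1.png",a)
cv2.imwrite("pics/c2.png",cv2.resize(i2[210:365,235:385],None,fx=3.87,fy=3.87,interpolation=cv2.INTER_CUBIC))
for n,q in(("scene",z),("side",z2)):
    W=world(q["d"],calibration(n))
    print(n,"bench z",np.median(W[...,2][200:380:4,400:420] if n=="scene" else W[...,2][300:380,330:420]))
    # ortho height map
    pts=W.reshape(-1,3);
    np.save(f"pics/{n}_W.npy",W)
for u,v in((348,235),(420,290),(287,177),(338,224)):
    print(u,v,np.load("pics/scene_W.npy")[v,u])
for u,v in((294,248),(275,333),(335,180),(303,228)):
    print(u,v,np.load("pics/side_W.npy")[v,u])
E
```

```text
scene bench z 0.0018143696896747326
side bench z -0.0008363814385410611
348 235 [0.56929618 0.03774124 0.07693592]
420 290 [0.55539558 0.32442342 0.0901632 ]
287 177 [ 0.52663808 -0.32410643  0.00568478]
338 224 [ 0.5684517  -0.01016898  0.09131934]
294 248 [0.56695313 0.06364571 0.07780407]
275 333 [0.53442189 0.33767063 0.0896219 ]
335 180 [ 0.52714287 -0.31689257  0.00897644]
303 228 [ 0.55903883 -0.00676427  0.09045708]
```

View pics/c1.png

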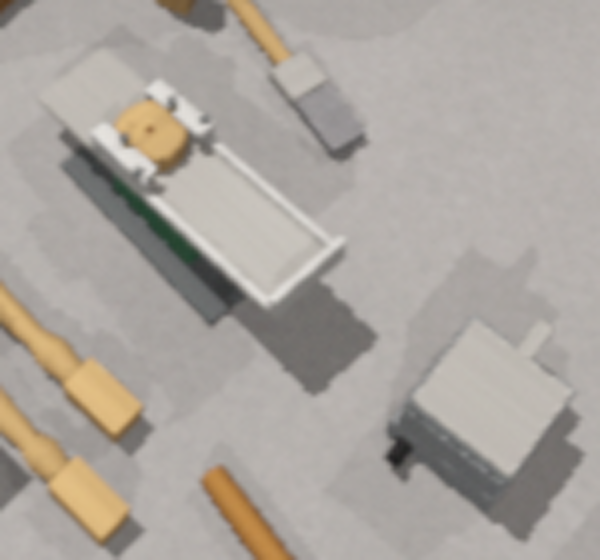

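View pics/c2.png

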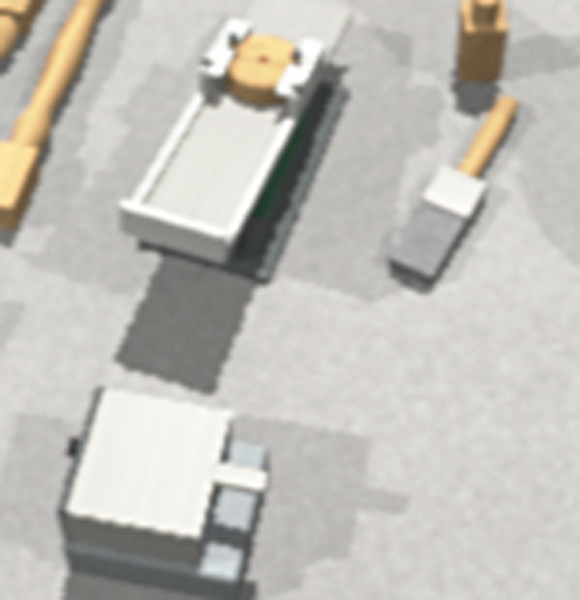

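```bash
cat > fit.py <<'E'
from h import *
from scipy.optimize import least_squares
C={n:calibration(n) for n in("scene","side")}
A=lambda u,v:("scene",300+u/4,190+v/4)
B=lambda u,v:("side",235+u/3.87,210+v/3.87)
c,s_=np.cos(np.radians(10)),np.sin(np.radians(10))
ch=lambda s,y,h:(s*c-h*s_,y,.075+s*s_+h*c)
def fit(name,obs,x0):
    M=np.array([o[0] for o in obs])
    def W(p): 
        r=R.from_euler("z",p[2]).as_matrix();return M@r.T+[p[0],p[1],0]
    def f(p):
        w=W(p);return np.concatenate([proj(w[i],C[o[1][0]])-o[1][1:] for i,o in enumerate(obs)])
    q=least_squares(f,x0,loss="soft_l1")
    print(name,q.x.round(4),"deg",np.degrees(q.x[2]).round(1));print(f(q.x).reshape(-1,2).round(1).tolist())
    return q.x
chp=fit("chute",[(ch(-.15,.04,0),A(105,45)),(ch(-.15,-.04,0),A(40,97)),(ch(.15,.04,.022),A(343,240)),(ch(.15,-.04,.022),A(268,303)),
 (ch(-.039,0,.022),A(150,130)),(ch(-.039,0,.022),B(264,60)),(ch(-.15,.04,0),B(352,12)),(ch(.15,-.04,.022),B(122,205)),(ch(.15,.04,.022),B(232,237))],[.57,.03,1.6])
# box: origin centre, hinge at +x .06 
b=fit("box",[((-.03,.045,.088),A(575,393)),((-.03,-.045,.088),A(478,320)),((.06,-.045,.088),A(412,393)),((.06,.045,.088),A(500,478)),((-.064,0,.088),A(545,328)),
 ((-.03,.045,.088),B(205,535)),((-.03,-.045,.088),B(232,412)),((.06,-.045,.088),B(103,390)),((.06,.045,.088),B(68,515)),((-.064,0,.088),B(267,475))],[.55,.33,0])
S=lambda u,v:("scene",u,v);D=lambda u,v:("side",u,v)
t=fit("tray",[((-.09,-.085,.03),S(286,152)),((-.09,.085,.03),S(318,176)),((.09,.085,.03),S(289,203)),((.09,-.085,.03),S(256,177)),
 ((-.09,-.085,.03),D(364,164)),((-.09,.085,.03),D(357,200)),((.09,.085,.03),D(306,192)),((.09,-.085,.03),D(315,157))],[.53,-.32,0])
E
python3 fit.py
python3 - <<'E'
from h import *
c,s=np.cos(np.radians(10)),np.sin(np.radians(10))
for n in("scene","side"):
    W=np.load(f"pics/{n}_W.npy")
    # cover plane
    m=(abs(W[...,2]-.088)<.012)&(abs(W[...,0]-.55)<.12)&(abs(W[...,1]-.33)<.1)
    P=W[m][:,:2];r=cv2.minAreaRect((P*1000).astype(np.float32));print(n,"cover",r,P.shape)
    m=(W[...,2]>.02)&(W[...,2]<.032)&(abs(W[...,0]-.53)<.12)&(abs(W[...,1]+.32)<.12)
    print(n,"rim",cv2.minAreaRect((W[m][:,:2]*1000).astype(np.float32)))
    z=np.load(f"pics/{n}0.npz");p=z["p"].astype(int);
    m=(p[...,0]-p[...,2]>60)&(abs(W[...,0]-.565)<.06)&(abs(W[...,1]+.005)<.06)&(W[...,2]>.08)
    print(n,"disc",W[m].mean(0),m.sum())
E
```

```text
chute [0.5659 0.0246 1.4899] deg 85.4
[[-0.0, -0.3], [-0.7, -0.7], [0.9, -0.6], [1.4, -0.6], [0.1, -0.8], [-0.3, -0.2], [-0.1, -0.2], [-1.1, 0.2], [-2.5, 0.1]]
box [0.5268 0.3265 0.0673] deg 3.9
[[-0.0, -1.9], [-0.4, -1.9], [-0.1, 1.0], [2.8, -0.8], [0.8, -2.8], [-1.3, 0.7], [-0.2, -0.4], [-0.4, -0.6], [-1.3, -0.6], [0.0, 1.7]]
tray [ 0.5272 -0.3123  0.0685] deg 3.9
[[2.5, -1.9], [2.1, -3.5], [-0.8, -0.0], [0.4, 1.1], [-1.5, 0.3], [-0.2, -2.9], [-0.3, -2.2], [-0.1, 1.0]]
scene cover ((531.406005859375, 326.99658203125), (130.69203186035156, 89.98546600341797), 3.4707417488098145) (968, 2)
scene rim ((530.3480224609375, -320.6900634765625), (181.23773193359375, 173.3255615234375), 0.9695249199867249)
scene disc [ 0.56431424 -0.01495684  0.09118199] 171
side cover ((531.5108642578125, 324.5950927734375), (129.9112548828125, 93.3340072631836), 3.5746705532073975) (1349, 2)
side rim ((531.734375, -321.9745178222656), (181.00070190429688, 178.65231323242188), 1.1174830198287964)
side disc [ 0.56523817 -0.01616451  0.08936814] 178
```

```bash
cat >> h.py <<'E'
CH=np.array([.5655,.0246,np.radians(85.4)])
c10,s10=np.cos(np.radians(10)),np.sin(np.radians(10))
def chute(s,y,h):
    r=R.from_euler("z",CH[2]).as_matrix()
    return r@[s*c10-h*s10,y,.075+s*s10+h*c10]+[CH[0],CH[1],0]
def tool(yaw,tilt=0): # x_tool at yaw(deg), z down, then tilt about tool y
    return (R.from_euler("z",yaw,degrees=True)*R.from_euler("x",180,degrees=True)*R.from_euler("y",tilt,degrees=True)).as_matrix()
def plan(pos,rm=None):
    o=get_obs();r=rot(o["tool_rot"]);d=r.T@(np.array(pos)-o["eef_pos"])
    print("shift now-axes mm",(d*1000).round(1),"norm",np.linalg.norm(d).round(3))
    if rm is not None:
        print("rotvec deg",np.degrees(R.from_matrix(r.T@rm).as_rotvec()).round(2), "shift in target axes mm",(rm.T@(np.array(pos)-o["eef_pos"])*1000).round(1))
def wpic(name):
    o=get_obs();p,d=read_camera("wrist");c=calibration("wrist")
    T=np.eye(4);T[:3,:3]=rot(o["tool_rot"]);T[:3,3]=o["eef_pos"];T=T@c["mount"]
    np.savez(f"pics/{name}.npz",p=p,d=d,T=T);cv2.imwrite(f"pics/{name}.png",p[:,:,::-1])
    return p,d,T,world(d,c,T)
def wpx(T,uv,z): # ray of pixel to plane world z
    K=calibration("wrist")["intrinsics"];r=T[:3,:3]@[(uv[0]-K[0,2])/K[0,0],(uv[1]-K[1,2])/K[1,1],1]
    return T[:3,3]+r*(z-T[2,3])/r[2]
E
python3 -c "
from h import *
p=chute(-.03,0,.15);print(p)
plan(p,tool(85.4,10))"
```

```text
[ 0.56104162 -0.03081239  0.21751172]
shift now-axes mm [ 534.3 -500.6   38.7] norm 0.733
rotvec deg [  6.07   8.65 -70.33] shift in target axes mm [633.7 336.7 150.2]
```

drive_tool([
  {"claw": 0.0,"dx": 0.038,"dy": -0.0357,"dz": 0.0},
  {"dx": 0.038,"dy": -0.0357},
  {"dx": 0.038,"dy": -0.0357},
  {"dx": 0.038,"dy": -0.0357},
  {"dx": 0.038,"dy": -0.0357},
  {"dx": 0.038,"dy": -0.0357},
  {"dx": 0.038,"dy": -0.0357},
  {"dx": 0.038,"dy": -0.0357},
  {"dx": 0.038,"dy": -0.0357},
  {"dx": 0.038,"dy": -0.0357},
  {"dx": 0.038,"dy": -0.0357},
  {"dx": 0.038,"dy": -0.0357},
  {"dx": 0.038,"dy": -0.0357},
  {"dx": 0.038,"dy": -0.0357},
  {"wz": -10},
  {"wz": -10},
  {"wz": -10},
  {"wz": -10},
  {"wz": -10},
  {"wz": -10},
], newtons=60)

```text
schema error: expected keys claw, dx, dy, dz, wx, wy, wz
```

drive_tool([
  {"wz": -10.4,"dz": 0.02},
  {"wy": 5,"dz": 0.02},
  {"wy": 5},
  {},
])

```text
schema error: expected keys claw, dx, dy, dz, wx, wy, wz
```

```bash
python3 -c "
from h import *
plan(chute(-.03,0,.15),tool(85.4,10))
p,d,T,W=wpic('w1');np.save('pics/w1W.npy',W)"
```

```text
shift now-axes mm [ 534.3 -500.6   38.7] norm 0.733
rotvec deg [  6.07   8.65 -70.33] shift in target axes mm [633.7 336.7 150.2]
```

View pics/w1.png

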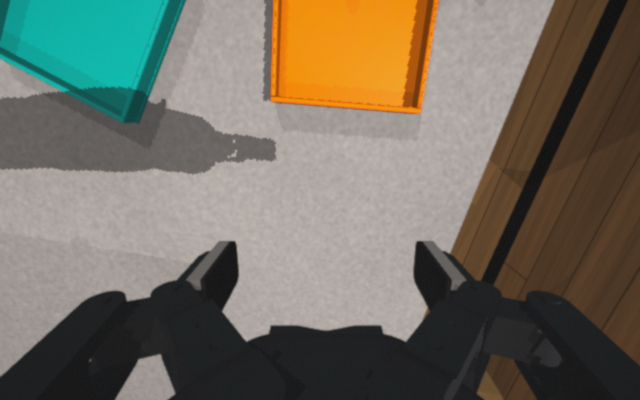

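The call needs all seven keys, so the arm hasn't moved. The picture shows only the turquoise and orange trays from the start pose.

drive_tool([
  {"claw": 0,"dx": 0.038,"dy": -0.0357,"dz": 0,"wx": 0,"wy": 0,"wz": 0},
  {"claw": 0,"dx": 0.038,"dy": -0.0357,"dz": 0,"wx": 0,"wy": 0,"wz": 0},
  {"claw": 0,"dx": 0.038,"dy": -0.0357,"dz": 0,"wx": 0,"wy": 0,"wz": 0},
  {"claw": 0,"dx": 0.038,"dy": -0.0357,"dz": 0,"wx": 0,"wy": 0,"wz": 0},
  {"claw": 0,"dx": 0.038,"dy": -0.0357,"dz": 0,"wx": 0,"wy": 0,"wz": 0},
  {"claw": 0,"dx": 0.038,"dy": -0.0357,"dz": 0,"wx": 0,"wy": 0,"wz": 0},
  {"claw": 0,"dx": 0.038,"dy": -0.0357,"dz": 0,"wx": 0,"wy": 0,"wz": 0},
  {"claw": 0,"dx": 0.038,"dy": -0.0357,"dz": 0,"wx": 0,"wy": 0,"wz": 0},
  {"claw": 0,"dx": 0.038,"dy": -0.0357,"dz": 0,"wx": 0,"wy": 0,"wz": 0},
  {"claw": 0,"dx": 0.038,"dy": -0.0357,"dz": 0,"wx": 0,"wy": 0,"wz": 0},
  {"claw": 0,"dx": 0.038,"dy": -0.0357,"dz": 0,"wx": 0,"wy": 0,"wz": 0},
  {"claw": 0,"dx": 0.038,"dy": -0.0357,"dz": 0,"wx": 0,"wy": 0,"wz": 0},
  {"claw": 0,"dx": 0.038,"dy": -0.0357,"dz": 0,"wx": 0,"wy": 0,"wz": 0},
  {"claw": 0,"dx": 0.038,"dy": -0.0357,"dz": 0,"wx": 0,"wy": 0,"wz": 0},
  {"claw": 0,"dx": 0,"dy": 0,"dz": 0,"wx": 0,"wy": 0,"wz": -10},
  {"claw": 0,"dx": 0,"dy": 0,"dz": 0,"wx": 0,"wy": 0,"wz": -10},
  {"claw": 0,"dx": 0,"dy": 0,"dz": 0,"wx": 0,"wy": 0,"wz": -10},
  {"claw": 0,"dx": 0,"dy": 0,"dz": 0,"wx": 0,"wy": 0,"wz": -10},
  {"claw": 0,"dx": 0,"dy": 0,"dz": 0,"wx": 0,"wy": 0,"wz": -10},
  {"claw": 0,"dx": 0,"dy": 0,"dz": 0,"wx": 0,"wy": 0,"wz": -10},
], newtons=60)

```text
t: 2.65
eef_pos: [0.5589, -0.0328, 0.256]
tool_rot: [-0.0, 0.792, 0.61, -0.0]
contact_force: [0.5, -0.4, -0.4]
gripper_width: 0.004
grasp_force: 0.0
```

drive_tool([
  {"claw": 0,"dx": 0,"dy": 0,"dz": 0.02,"wx": 0,"wy": 0,"wz": -10.4},
  {"claw": 0,"dx": 0,"dy": 0,"dz": 0.02,"wx": 0,"wy": 5,"wz": 0},
  {"claw": 0,"dx": 0,"dy": 0,"dz": 0,"wx": 0,"wy": 5,"wz": 0},
  {"claw": 0,"dx": 0,"dy": 0,"dz": 0,"wx": 0,"wy": 0,"wz": 0},
  {"claw": 0,"dx": 0,"dy": 0,"dz": 0,"wx": 0,"wy": 0,"wz": 0},
])

```text
t: 3.28
eef_pos: [0.5593, -0.0323, 0.2165]
tool_rot: [-0.059, 0.733, 0.675, 0.064]
contact_force: [-0.2, -0.1, -0.0]
gripper_width: -0.001
grasp_force: 0.0
```

```bash
python3 -c "
from h import *
plan(chute(-.03,0,.15),tool(85.4,10))
p,d,T,W=wpic('w2');np.save('pics/w2W.npy',W)"
```

```text
shift now-axes mm [ 1.7  1.6 -0.7] norm 0.002
rotvec deg [ 0.03  0.07 -0.09] shift in target axes mm [ 1.7  1.6 -0.7]
```

View pics/w2.png

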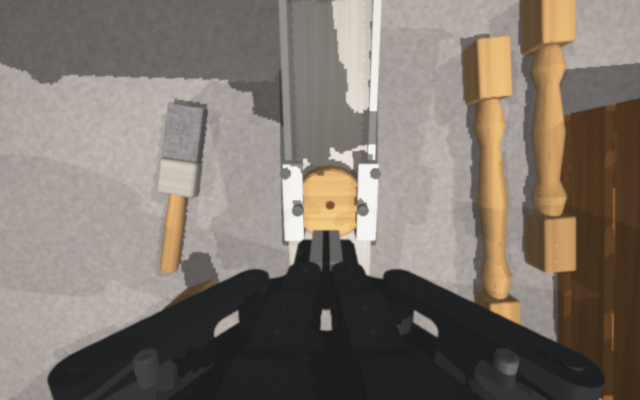

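The wrist view shows the disc hole at (330,205), the lips at columns 284–302 and 358–378 with their low ends at row 240, and the chute aligned with the tool's x.

```bash
cat >> h.py <<'E'
def inch(X): # world->chute (s,y,h)
    r=R.from_euler("z",CH[2]).as_matrix();q=r.T@(np.array(X)-[CH[0],CH[1],0]);a,b=q[0],q[2]-.075
    return np.array([a*c10+b*s10,q[1],-a*s10+b*c10])
E
python3 -c "
from h import *
z=np.load('pics/w2.npz');T=z['T'];W=np.load('pics/w2W.npy')
for uv in((330,205),(302,205),(357,205)):print('disc px',inch(wpx(T,uv,.0898))*1000, inch(W[uv[1],uv[0]+5])*1000)
for uv in((310,60),(340,100),(330,140)):print('floor',inch(W[uv[1],uv[0]])*1000)
for uv in((293,220),(368,220)):print('lip',inch(W[uv[1],uv[0]])*1000)
for v in(60,120):
  print([ (u,(inch(W[v,u])*1000).round(1).tolist()) for u in (280,282,284,286,374,376,378,380)])
o=get_obs();print('tcp',inch(o['eef_pos'])*1000)
"
```

```text
disc px [-41.53034055  -4.06737197  22.35123341] [-41.743404    -8.42530906  21.69477091]
disc px [-41.48201092  20.21182876  22.3427116 ] [-41.36851897  15.85050609  22.73755779]
disc px [-41.57694846 -27.4816338   22.35945164] [-37.02453528 -29.91642835  37.03157711]
floor [78.08725943 12.54488903 -0.94530761]
floor [ 46.06631559 -12.73118014   2.20682902]
floor [12.10522959 -4.31190524 -1.18475507]
lip [-53.13304573  27.76160126  28.17119499]
lip [-53.37773436 -36.67882077  27.88152107]
[(280, [93.2, 50.6, -92.6]), (282, [77.4, 35.3, 3.7]), (284, [77.0, 33.4, 5.6]), (286, [77.4, 32.1, 3.3]), (374, [77.0, -40.0, 5.0]), (376, [77.0, -41.6, 5.2]), (378, [77.0, -43.3, 5.0]), (380, [93.3, -61.9, -94.2])]
[(280, [28.3, 50.6, -73.7]), (282, [28.3, 48.4, -74.4]), (284, [29.6, 35.5, 3.9]), (286, [29.6, 33.7, 4.8]), (374, [29.5, -42.2, 4.2]), (376, [28.1, -56.8, -73.3]), (378, [27.9, -60.4, -81.3]), (380, [27.9, -62.5, -80.2])]
tcp [-31.27694377   1.59822628 149.43213202]
```

```bash
sed -i 's/^CH=.*/CH=np.array([.5675,.0241,np.radians(85.4)])/' h.py; python3 -c "
from h import *
z=np.load('pics/w2.npz');W=world(z['d'],calibration('wrist'),calibration('wrist')['mount']);m=W[...,2]<.06
P=W[m]*1000
for a in range(-100,40,10):
  k=(P[:,2]>=a)&(P[:,2]<a+10)
  if k.sum()>3:print(a,P[k].min(0).round(),P[k].max(0).round())
plan(chute(-.107,0,.08),tool(85.4,10))"
```

```text
-80 [ 10. -52. -78.] [ 20.  33. -70.]
-70 [ -0. -61. -70.] [ 20.  64. -60.]
-60 [ -8. -60. -60.] [ 18.  63. -50.]
-50 [ -9. -52. -50.] [ 17.  56. -40.]
-40 [-10. -45. -40.] [ 16.  48. -30.]
-30 [-13. -36. -30.] [ 13.  39. -20.]
-20 [-12. -27. -20.] [ 13.  32. -10.]
-10 [  5. -12. -10.] [11. 15. -0.]
0 [  5. -12.   0.] [11. 15. 10.]
10 [  5. -12.  10.] [11. 15. 20.]
20 [ 9. -5. 20.] [10.  8. 22.]
shift now-axes mm [-76.    3.6  69.5] norm 0.103
rotvec deg [ 0.05  0.06 -0.04] shift in target axes mm [-76.1   3.6  69.4]
```

drive_tool([
  {"claw": 0,"dx": -0.038,"dy": 0.0018,"dz": 0,"wx": 0,"wy": 0,"wz": 0},
  {"claw": 0,"dx": -0.038,"dy": 0.0018,"dz": 0,"wx": 0,"wy": 0,"wz": 0},
  {"claw": 0,"dx": 0,"dy": 0,"dz": 0.035,"wx": 0,"wy": 0,"wz": 0},
  {"claw": 0,"dx": 0,"dy": 0,"dz": 0.035,"wx": 0,"wy": 0,"wz": 0},
  {"claw": 0,"dx": 0,"dy": 0,"dz": 0.03,"wx": 0,"wy": 0,"wz": 0},
  {"claw": 0,"dx": 0,"dy": 0,"dz": 0.0155,"wx": 0,"wy": 0,"wz": 0},
  {"claw": 0,"dx": 0,"dy": 0,"dz": 0,"wx": 0,"wy": 0,"wz": 0},
  {"claw": 0,"dx": 0.01,"dy": 0,"dz": 0,"wx": 0,"wy": 0,"wz": 0},
  {"claw": 0,"dx": 0.01,"dy": 0,"dz": 0,"wx": 0,"wy": 0,"wz": 0},
  {"claw": 0,"dx": 0.005,"dy": 0,"dz": 0,"wx": 0,"wy": 0,"wz": 0},
  {"claw": 0,"dx": 0,"dy": 0,"dz": 0,"wx": 0,"wy": 0,"wz": 0},
])

```text
t: 4.7
eef_pos: [0.5608, -0.0634, 0.0944]
tool_rot: [-0.058, 0.733, 0.675, 0.064]
contact_force: [-0.4, -2.6, 0.9]
gripper_width: 0.001
grasp_force: 0.9
```

```bash
python3 -c "
from h import *
o=get_obs();print(inch(o['eef_pos'])*1000,o['contact_force'],rot(o['tool_rot']).T@o['contact_force'])
p,d,T,W=wpic('w3')
P=W.reshape(-1,3)"
```

```text
[-83.03730543  -0.33264199  34.34747726] [-0.42847513 -2.62011911  0.87531232] [-2.45557756 -0.20997363 -1.31940768]
```

View pics/w3.png

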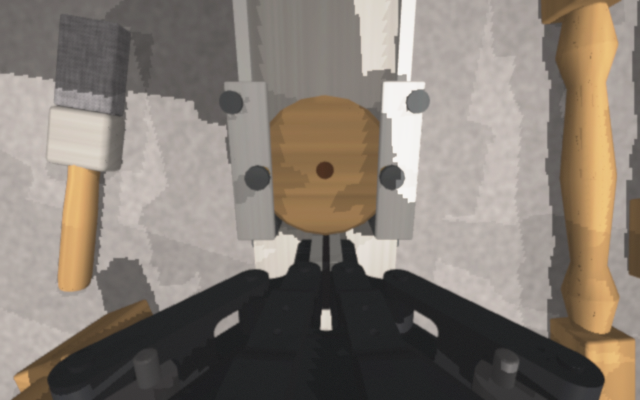

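The fingers are centred in the slot (column 326, disc hole at 325) and just touching the disc rim. I'll push now.

drive_tool([
  {"claw": 0,"dx": 0.004,"dy": 0,"dz": 0,"wx": 0,"wy": 0,"wz": 0},
  {"claw": 0,"dx": 0.004,"dy": 0,"dz": 0,"wx": 0,"wy": 0,"wz": 0},
  {"claw": 0,"dx": 0.004,"dy": 0,"dz": 0,"wx": 0,"wy": 0,"wz": 0},
  {"claw": 0,"dx": 0.004,"dy": 0,"dz": 0,"wx": 0,"wy": 0,"wz": 0},
  {"claw": 0,"dx": 0.004,"dy": 0,"dz": 0,"wx": 0,"wy": 0,"wz": 0},
  {"claw": 0,"dx": 0.005,"dy": 0,"dz": 0,"wx": 0,"wy": 0,"wz": 0},
  {"claw": 0,"dx": 0.005,"dy": 0,"dz": 0,"wx": 0,"wy": 0,"wz": 0},
  {"claw": 0,"dx": 0.005,"dy": 0,"dz": 0,"wx": 0,"wy": 0,"wz": 0},
])

```text
t: 5.75
eef_pos: [0.563, -0.0277, 0.0998]
tool_rot: [-0.059, 0.733, 0.675, 0.064]
contact_force: [-0.7, -1.2, 0.6]
gripper_width: -0.003
grasp_force: 0.4
```

```bash
python3 -c "
from h import *
o=get_obs();print(inch(o['eef_pos'])*1000,rot(o['tool_rot']).T@o['contact_force'])"
```

```text
[-46.93991434   0.3164008   33.49061388] [-1.13965878 -0.6314951  -0.77199698]
```

drive_tool([
  {"claw": 0,"dx": 0.006,"dy": 0,"dz": 0,"wx": 0,"wy": 0,"wz": 0},
  {"claw": 0,"dx": 0.006,"dy": 0,"dz": 0,"wx": 0,"wy": 0,"wz": 0},
  {"claw": 0,"dx": 0.006,"dy": 0,"dz": 0,"wx": 0,"wy": 0,"wz": 0},
  {"claw": 0,"dx": 0.006,"dy": 0,"dz": 0,"wx": 0,"wy": 0,"wz": 0},
  {"claw": 0,"dx": 0.006,"dy": 0,"dz": 0,"wx": 0,"wy": 0,"wz": 0},
  {"claw": 0,"dx": 0.006,"dy": 0,"dz": 0,"wx": 0,"wy": 0,"wz": 0},
  {"claw": 0,"dx": 0.006,"dy": 0,"dz": 0,"wx": 0,"wy": 0,"wz": 0},
  {"claw": 0,"dx": 0.005,"dy": 0,"dz": 0,"wx": 0,"wy": 0,"wz": 0},
  {"claw": 0,"dx": 0.003,"dy": 0,"dz": 0,"wx": 0,"wy": 0,"wz": 0},
  {"claw": 0,"dx": 0,"dy": 0,"dz": 0,"wx": 0,"wy": 0,"wz": 0},
  {"claw": 0,"dx": -0.005,"dy": 0,"dz": 0,"wx": 0,"wy": 0,"wz": 0},
  {"claw": 0,"dx": 0,"dy": 0,"dz": -0.04,"wx": 0,"wy": 0,"wz": 0},
  {"claw": 0,"dx": 0,"dy": 0,"dz": -0.04,"wx": 0,"wy": 0,"wz": 0},
  {"claw": 0.085,"dx": 0,"dy": 0,"dz": 0,"wx": 0,"wy": 0,"wz": 0},
  {"claw": 0.085,"dx": 0,"dy": 0,"dz": 0,"wx": 0,"wy": 0,"wz": 0},
])

```text
t: 7.62
eef_pos: [0.5652, 0.001, 0.1859]
tool_rot: [-0.059, 0.733, 0.675, 0.064]
contact_force: [0.1, -0.4, -1.0]
gripper_width: 0.416
grasp_force: 0.0
```

```bash
python3 -c "
from h import *
p,d,T,W=wpic('w4')
o=get_obs();print(inch(o['eef_pos'])*1000)
h=W-[CH[0],CH[1],.075]
a=p.astype(int);m=(a[...,0]-a[...,2]>35)
S=np.apply_along_axis(inch,2,W)*1000
m&=(abs(S[...,1])<50)&(S[...,0]>-40)&(S[...,0]<120)&(S[...,2]>16)&(S[...,2]<28)
P=S[m];print(len(P),P.min(0),P.max(0),P.mean(0));k=cv2.minEnclosingCircle(P[:,:2].astype(np.float32));print(k)
print(proj if 0 else np.argwhere(m).mean(0))
plan(chute(k[0][0]/1000,k[0][1]/1000+.0015,.085),tool(85.4,10))
"
```

```text
[ -3.40209627   0.78059944 112.69148346]
6360 [-39.40629444 -34.3625459   18.51335258] [76.45049588 28.56234944 26.94289114] [46.37603407 -2.85940293 21.61639158]
((17.77974510192871, 5.11379337310791), 60.0432243347168)
[137.86336478 327.48238994]
shift now-axes mm [21.2 -5.9 27.7] norm 0.035
rotvec deg [-0.07  0.01 -0.14] shift in target axes mm [21.2 -5.8 27.7]
```

drive_tool([
  {"claw": 0.068,"dx": 0.024,"dy": 0.001,"dz": 0,"wx": 0,"wy": 0,"wz": 0},
  {"claw": 0.068,"dx": 0.024,"dy": 0.001,"dz": 0,"wx": 0,"wy": 0,"wz": 0},
  {"claw": 0.068,"dx": 0,"dy": 0,"dz": 0,"wx": 0,"wy": 0,"wz": 0},
  {"claw": 0.068,"dx": 0,"dy": 0,"dz": 0,"wx": 0,"wy": 0,"wz": 0},
  {"claw": 0.068,"dx": 0,"dy": 0,"dz": 0,"wx": 0,"wy": 0,"wz": 0},
])

```text
t: 8.3
eef_pos: [0.5712, 0.0472, 0.194]
tool_rot: [-0.059, 0.733, 0.674, 0.064]
contact_force: [0.4, 0.0, 0.9]
gripper_width: 0.797
grasp_force: 0.0
```

```bash
python3 -c "
from h import *
p,d,T,W=wpic('w5')
o=get_obs();print(inch(o['eef_pos'])*1000,o['gripper_width'])
P=world(d,calibration('wrist'),calibration('wrist')['mount'])*1000
S=np.apply_along_axis(inch,2,W)*1000
m=(S[...,2]>32)&(P[...,0]>2)&(P[...,2]>-15)
for sg in(-1,1):
  k=P[m&(P[...,1]*sg>0)];print(k.min(0),k.max(0),np.percentile(k[:,2],98))
a=p.astype(int);m=(a[...,0]-a[...,2]>35)&(abs(S[...,2]-22)<4)&(abs(S[...,1])<45)
print(np.percentile(S[m],[0.5,50,99.5],axis=0))
"
```

```text
[ 43.85539678  -1.94260865 113.29298903] 0.7991993230563532
[  2.03279709 -45.99090917 -14.98671278] [ 10.77911607 -31.62468021  18.72232319] 15.481284651072569
[  2.01321326  35.36733719 -14.9637495 ] [10.88861537 49.65414724 18.98827259] 15.228359093759218
[[ 15.35100873 -32.94619692  18.98781291]
 [ 46.99174984  -2.61649778  21.65616609]
 [ 75.98580261  27.50756141  23.30677834]]
```

View pics/w5.png

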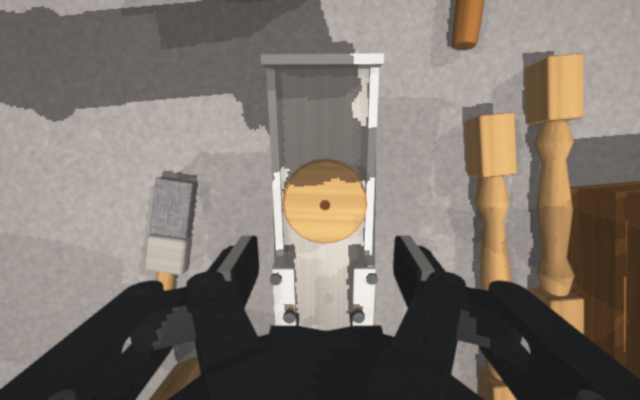

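Disc hole at (325,205), centred between the fingers (235–258 and 393–415). It lies clear of the lips at s≈44, so I'll descend and grip it.

drive_tool([
  {"claw": 0.08,"dx": 0,"dy": 0,"dz": 0.03,"wx": 0,"wy": 0,"wz": 0},
  {"claw": 0.08,"dx": 0,"dy": 0,"dz": 0.03,"wx": 0,"wy": 0,"wz": 0},
  {"claw": 0.08,"dx": 0,"dy": 0,"dz": 0.018,"wx": 0,"wy": 0,"wz": 0},
  {"claw": 0.08,"dx": 0,"dy": 0,"dz": 0.0085,"wx": 0,"wy": 0,"wz": 0},
  {"claw": 0.08,"dx": 0,"dy": 0,"dz": 0,"wx": 0,"wy": 0,"wz": 0},
  {"claw": 0.055,"dx": 0,"dy": 0,"dz": 0,"wx": 0,"wy": 0,"wz": 0},
  {"claw": 0.055,"dx": 0,"dy": 0,"dz": 0,"wx": 0,"wy": 0,"wz": 0},
  {"claw": 0.055,"dx": 0,"dy": 0,"dz": 0,"wx": 0,"wy": 0,"wz": 0},
  {"claw": 0.055,"dx": 0,"dy": 0,"dz": 0,"wx": 0,"wy": 0,"wz": 0},
  {"claw": 0.055,"dx": 0,"dy": 0,"dz": 0,"wx": 0,"wy": 0,"wz": 0},
], newtons=30)

```text
t: 9.6
eef_pos: [0.5727, 0.0634, 0.1107]
tool_rot: [-0.059, 0.733, 0.675, 0.064]
contact_force: [-3.2, -2.4, 5.6]
gripper_width: 0.729
grasp_force: 31.9
```

```bash
python3 -c "
from h import *
o=get_obs();print(inch(o['eef_pos'])*1000,rot(o['tool_rot']).T@o['contact_force'])
t=np.radians(1.0);tr=np.array([.531,-.321,0]);f=tr+R.from_euler('z',t).apply([.043,0,0]);print(f)
plan([f[0],f[1],.2],tool(1+0))
"
```

```text
[45.21349976 -2.07567863 28.27275883] [-1.61238601 -2.99106207 -5.97481052]
[ 0.57399345 -0.32024955  0.        ]
shift now-axes mm [-361.    32.8 -154.1] norm 0.394
rotvec deg [-7.31 -8.13 84.06] shift in target axes mm [ -5.4 383.6 -89.3]
```

drive_tool([
  {"claw": 0.055,"dx": 0,"dy": 0,"dz": -0.01,"wx": 0,"wy": 0,"wz": 0},
  {"claw": 0.055,"dx": 0,"dy": 0,"dz": -0.03,"wx": 0,"wy": 0,"wz": 0},
  {"claw": 0.055,"dx": 0,"dy": 0,"dz": -0.03,"wx": 0,"wy": 0,"wz": 0},
  {"claw": 0.055,"dx": 0,"dy": 0,"dz": -0.03,"wx": 0,"wy": 0,"wz": 0},
  {"claw": 0.055,"dx": 0,"dy": 0,"dz": 0,"wx": 0,"wy": -5,"wz": 0},
  {"claw": 0.055,"dx": 0,"dy": 0,"dz": 0,"wx": 0,"wy": -5,"wz": 0},
  {"claw": 0.055,"dx": 0,"dy": 0,"dz": 0,"wx": 0,"wy": 0,"wz": 10.5},
  {"claw": 0.055,"dx": 0,"dy": 0,"dz": 0,"wx": 0,"wy": 0,"wz": 10.5},
  {"claw": 0.055,"dx": 0,"dy": 0,"dz": 0,"wx": 0,"wy": 0,"wz": 10.5},
  {"claw": 0.055,"dx": 0,"dy": 0,"dz": 0,"wx": 0,"wy": 0,"wz": 10.5},
  {"claw": 0.055,"dx": 0,"dy": 0,"dz": 0,"wx": 0,"wy": 0,"wz": 10.5},
  {"claw": 0.055,"dx": 0,"dy": 0,"dz": 0,"wx": 0,"wy": 0,"wz": 10.5},
  {"claw": 0.055,"dx": 0,"dy": 0,"dz": 0,"wx": 0,"wy": 0,"wz": 10.5},
  {"claw": 0.055,"dx": 0,"dy": 0,"dz": 0,"wx": 0,"wy": 0,"wz": 10.5},
  {"claw": 0.055,"dx": 0,"dy": 0.03,"dz": 0,"wx": 0,"wy": 0,"wz": 0},
  {"claw": 0.055,"dx": 0,"dy": 0.05,"dz": 0,"wx": 0,"wy": 0,"wz": 0},
  {"claw": 0.055,"dx": 0,"dy": 0.05,"dz": 0,"wx": 0,"wy": 0,"wz": 0},
  {"claw": 0.055,"dx": 0,"dy": 0.05,"dz": 0,"wx": 0,"wy": 0,"wz": 0},
  {"claw": 0.055,"dx": 0,"dy": 0.05,"dz": 0,"wx": 0,"wy": 0,"wz": 0},
  {"claw": 0.055,"dx": 0,"dy": 0.03,"dz": 0,"wx": 0,"wy": 0,"wz": 0},
])

```text
t: 12.1
eef_pos: [0.5769, -0.2173, 0.209]
tool_rot: [0.001, 1.0, 0.01, 0.001]
contact_force: [-0.3, -0.6, -0.7]
gripper_width: 0.735
grasp_force: 33.2
```

```bash
python3 -c "
from h import *
o=get_obs();print(o['t'],o['grasp_force'])
plan([.574,-.320,.2],tool(1))
p,d,T,W=wpic('w6')
P=W.reshape(-1,3);m=(P[:,2]>.02)&(P[:,2]<.035)&(abs(P[:,0]-.53)<.13)&(abs(P[:,1]+.32)<.12)
print(m.sum(),cv2.minAreaRect((P[m,:2]*1000).astype(np.float32)),P[m].min(0),P[m].max(0))
"
```

```text
12.1 33.18093384616077
shift now-axes mm [ -4.9 102.7   9.1] norm 0.103
rotvec deg [ 0.07 -0.08  0.1 ] shift in target axes mm [ -4.7 102.7   9. ]
2836 ((532.321044921875, -324.2354736328125), (178.36871337890625, 170.09202575683594), 1.1316806077957153) [ 0.44241501 -0.40955223  0.02001573] [ 0.6228443 -0.2377212  0.0349073]
```

View pics/w6.png

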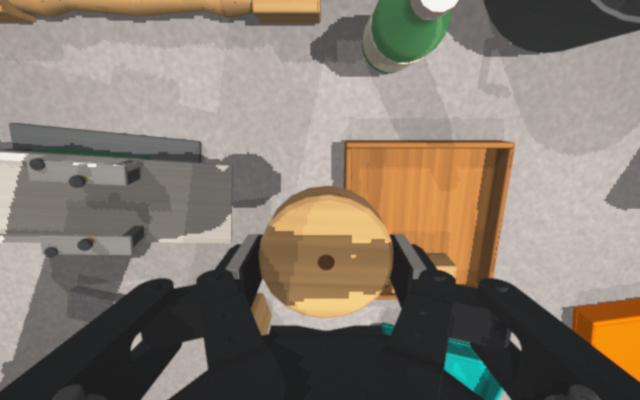

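The disc is held (hole at (326,262)) and the wooden tray, with its stub at (437,268), is at upper right with its +x half free. Glue bottle is well beyond it.

drive_tool([
  {"claw": 0.055,"dx": -0.002,"dy": 0.035,"dz": 0,"wx": 0,"wy": 0,"wz": 0},
  {"claw": 0.055,"dx": 0,"dy": 0.035,"dz": 0,"wx": 0,"wy": 0,"wz": 0},
  {"claw": 0.055,"dx": 0,"dy": 0.034,"dz": 0,"wx": 0,"wy": 0,"wz": 0},
  {"claw": 0.055,"dx": 0,"dy": 0,"dz": 0.03,"wx": 0,"wy": 0,"wz": 0},
  {"claw": 0.055,"dx": 0,"dy": 0,"dz": 0.04,"wx": 0,"wy": 0,"wz": 0},
  {"claw": 0.055,"dx": 0,"dy": 0,"dz": 0.04,"wx": 0,"wy": 0,"wz": 0},
  {"claw": 0.055,"dx": 0,"dy": 0,"dz": 0.03,"wx": 0,"wy": 0,"wz": 0},
  {"claw": 0.055,"dx": 0,"dy": 0,"dz": 0.02,"wx": 0,"wy": 0,"wz": 0},
  {"claw": 0.055,"dx": 0,"dy": 0,"dz": 0.007,"wx": 0,"wy": 0,"wz": 0},
  {"claw": 0.055,"dx": 0,"dy": 0,"dz": 0.003,"wx": 0,"wy": 0,"wz": 0},
  {"claw": 0.055,"dx": 0,"dy": 0,"dz": 0,"wx": 0,"wy": 0,"wz": 0},
  {"claw": 0.055,"dx": 0,"dy": 0,"dz": 0,"wx": 0,"wy": 0,"wz": 0},
])

```text
t: 13.65
eef_pos: [0.578, -0.318, 0.039]
tool_rot: [0.0, 1.0, 0.011, 0.001]
contact_force: [-0.6, -0.4, -1.7]
gripper_width: 0.737
grasp_force: 33.2
```

drive_tool([
  {"claw": 0.055,"dx": -0.003,"dy": 0,"dz": 0.0015,"wx": 0,"wy": 0,"wz": 0},
  {"claw": 0.055,"dx": 0,"dy": 0,"dz": 0.0015,"wx": 0,"wy": 0,"wz": 0},
  {"claw": 0.055,"dx": 0,"dy": 0,"dz": 0,"wx": 0,"wy": 0,"wz": 0},
  {"claw": 0.055,"dx": 0,"dy": 0,"dz": 0,"wx": 0,"wy": 0,"wz": 0},
])

```text
t: 14.15
eef_pos: [0.5745, -0.3178, 0.035]
tool_rot: [-0.0, 1.0, 0.011, 0.0]
contact_force: [0.0, 0.7, -1.2]
gripper_width: 0.736
grasp_force: 33.2
```

drive_tool([
  {"claw": 0.055,"dx": 0,"dy": 0,"dz": 0.001,"wx": 0,"wy": 0,"wz": 0},
  {"claw": 0.055,"dx": 0,"dy": 0,"dz": 0,"wx": 0,"wy": 0,"wz": 0},
  {"claw": 0.055,"dx": 0,"dy": 0,"dz": 0,"wx": 0,"wy": 0,"wz": 0},
])

```text
t: 14.52
eef_pos: [0.5746, -0.3178, 0.0342]
tool_rot: [0.0, 1.0, 0.011, 0.0]
contact_force: [-0.3, 0.1, 0.6]
gripper_width: 0.734
grasp_force: 33.4
```

drive_tool([
  {"claw": 0.055,"dx": 0,"dy": 0,"dz": 0.001,"wx": 0,"wy": 0,"wz": 0},
  {"claw": 0.055,"dx": 0,"dy": 0,"dz": 0,"wx": 0,"wy": 0,"wz": 0},
])

```text
t: 14.78
eef_pos: [0.5747, -0.3178, 0.0341]
tool_rot: [0.0, 1.0, 0.011, 0.0]
contact_force: [-2.9, 1.2, 8.4]
gripper_width: 0.731
grasp_force: 34.0
```

drive_tool([
  {"claw": 0.055,"dx": 0,"dy": 0,"dz": 0.0005,"wx": 0,"wy": 0,"wz": 0},
  {"claw": 0.055,"dx": 0,"dy": 0,"dz": 0,"wx": 0,"wy": 0,"wz": 0},
])

```text
t: 15.02
eef_pos: [0.5747, -0.3178, 0.034]
tool_rot: [0.0, 1.0, 0.011, 0.0]
contact_force: [-5.2, 2.8, 12.8]
gripper_width: 0.731
grasp_force: 34.3
```

drive_tool([
  {"claw": 0.055,"dx": 0,"dy": 0,"dz": -0.0015,"wx": 0,"wy": 0,"wz": 0},
  {"claw": 0.08,"dx": 0,"dy": 0,"dz": 0,"wx": 0,"wy": 0,"wz": 0},
  {"claw": 0.08,"dx": 0,"dy": 0,"dz": 0,"wx": 0,"wy": 0,"wz": 0},
  {"claw": 0.08,"dx": 0,"dy": 0,"dz": 0,"wx": 0,"wy": 0,"wz": 0},
  {"claw": 0.08,"dx": 0,"dy": 0,"dz": -0.03,"wx": 0,"wy": 0,"wz": 0},
  {"claw": 0.08,"dx": 0,"dy": 0,"dz": -0.05,"wx": 0,"wy": 0,"wz": 0},
  {"claw": 0.08,"dx": 0,"dy": 0,"dz": -0.05,"wx": 0,"wy": 0,"wz": 0},
  {"claw": 0.08,"dx": 0,"dy": 0,"dz": -0.05,"wx": 0,"wy": 0,"wz": 0},
  {"claw": 0.08,"dx": 0,"dy": 0,"dz": -0.03,"wx": 0,"wy": 0,"wz": 0},
  {"claw": 0.08,"dx": 0,"dy": 0,"dz": 0,"wx": 0,"wy": 0,"wz": 0},
])

```text
t: 16.27
eef_pos: [0.5758, -0.3185, 0.2471]
tool_rot: [0.001, 1.0, 0.011, 0.003]
contact_force: [-0.0, -0.2, -0.3]
gripper_width: 0.939
grasp_force: 0.0
```

```bash
python3 -c "
from h import *
o=get_obs();print(o['t'],o['q'].round(2),o['eef_pos'])
p,d,T,W=wpic('w7')
a=p.astype(int);m=(a[...,0]-a[...,2]>35)&(W[...,2]>.024)&(W[...,2]<.034)&(abs(W[...,0]-.575)<.037)&(abs(W[...,1]+.32)<.05)
print('disc',m.sum(),np.percentile(W[m],[1,50,99],axis=0).round(4))
plan([.47,.323,.25],tool(3.6))
"
```

```text
16.275 [ 0.5   0.46 -0.12  1.61  0.06  1.08 -1.19] [ 0.5758133  -0.3184777   0.24712043]
disc 2266 [[ 0.5479 -0.3481  0.0249]
 [ 0.578  -0.3186  0.0273]
 [ 0.6068 -0.2889  0.0289]]
shift now-axes mm [ -90.5 -643.2   -5.9] norm 0.65
rotvec deg [ 0.06 -0.1  -2.32] shift in target axes mm [ -64.4 -646.3   -5.1]
```

drive_tool([
  {"claw": 0.04,"dx": -0.007,"dy": -0.0495,"dz": 0,"wx": 0,"wy": 0,"wz": 0},
  {"claw": 0.04,"dx": -0.007,"dy": -0.0495,"dz": 0,"wx": 0,"wy": 0,"wz": 0},
  {"claw": 0.04,"dx": -0.007,"dy": -0.0495,"dz": 0,"wx": 0,"wy": 0,"wz": 0},
  {"claw": 0.04,"dx": -0.007,"dy": -0.0495,"dz": 0,"wx": 0,"wy": 0,"wz": 0},
  {"claw": 0.04,"dx": -0.007,"dy": -0.0495,"dz": 0,"wx": 0,"wy": 0,"wz": 0},
  {"claw": 0.04,"dx": -0.007,"dy": -0.0495,"dz": 0,"wx": 0,"wy": 0,"wz": 0},
  {"claw": 0.04,"dx": -0.007,"dy": -0.0495,"dz": 0,"wx": 0,"wy": 0,"wz": 0},
  {"claw": 0.04,"dx": -0.007,"dy": -0.0495,"dz": 0,"wx": 0,"wy": 0,"wz": 0},
  {"claw": 0.04,"dx": -0.007,"dy": -0.0495,"dz": 0,"wx": 0,"wy": 0,"wz": 0},
  {"claw": 0.04,"dx": -0.007,"dy": -0.0495,"dz": 0,"wx": 0,"wy": 0,"wz": 0},
  {"claw": 0.04,"dx": -0.007,"dy": -0.0495,"dz": 0,"wx": 0,"wy": 0,"wz": 0},
  {"claw": 0.04,"dx": -0.007,"dy": -0.0495,"dz": 0,"wx": 0,"wy": 0,"wz": 0},
  {"claw": 0.04,"dx": -0.007,"dy": -0.0495,"dz": 0,"wx": 0,"wy": 0,"wz": 0},
  {"claw": 0.04,"dx": 0,"dy": 0,"dz": 0,"wx": 0,"wy": 0,"wz": -10.4},
  {"claw": 0.04,"dx": 0,"dy": 0,"dz": 0,"wx": 0,"wy": 0,"wz": -10.4},
  {"claw": 0.04,"dx": 0,"dy": 0,"dz": 0,"wx": 0,"wy": 0,"wz": -10.4},
  {"claw": 0.04,"dx": 0,"dy": 0,"dz": 0,"wx": 0,"wy": 0,"wz": -10.4},
  {"claw": 0.04,"dx": 0,"dy": 0,"dz": 0,"wx": 0,"wy": 0,"wz": -10.4},
  {"claw": 0.04,"dx": 0,"dy": 0,"dz": 0,"wx": 0,"wy": 0,"wz": -10.4},
  {"claw": 0.04,"dx": 0,"dy": 0,"dz": 0,"wx": 0,"wy": 0,"wz": -10.4},
])

```text
t: 18.82
eef_pos: [0.4683, 0.3229, 0.2421]
tool_rot: [-0.0, 0.796, 0.605, -0.002]
contact_force: [0.2, -0.2, 0.6]
gripper_width: 0.469
grasp_force: 0.0
```

drive_tool([
  {"claw": 0.04,"dx": 0,"dy": 0,"dz": 0,"wx": 0,"wy": 0,"wz": -10.4},
  {"claw": 0.04,"dx": 0,"dy": 0,"dz": 0,"wx": 0,"wy": 0,"wz": -10.4},
  {"claw": 0.04,"dx": 0,"dy": 0,"dz": 0,"wx": 0,"wy": 0,"wz": -10.4},
  {"claw": 0.04,"dx": 0,"dy": 0,"dz": 0,"wx": 0,"wy": 0,"wz": -10.4},
  {"claw": 0.04,"dx": 0,"dy": 0,"dz": 0,"wx": 0,"wy": 0,"wz": -10.4},
  {"claw": 0.04,"dx": 0,"dy": 0,"dz": 0,"wx": 0,"wy": 0,"wz": -10.4},
  {"claw": 0.04,"dx": 0,"dy": 0,"dz": 0,"wx": 0,"wy": 0,"wz": -10.4},
  {"claw": 0.04,"dx": 0,"dy": 0,"dz": 0,"wx": 0,"wy": 0,"wz": -10.4},
  {"claw": 0.04,"dx": 0,"dy": 0,"dz": 0,"wx": 0,"wy": 0,"wz": -10.4},
  {"claw": 0.04,"dx": 0,"dy": 0,"dz": 0,"wx": 0,"wy": 0,"wz": -10.4},
  {"claw": 0.04,"dx": 0,"dy": 0,"dz": 0,"wx": 0,"wy": 0,"wz": 0},
])

```text
t: 20.2
eef_pos: [0.4685, 0.3229, 0.2424]
tool_rot: [-0.001, 0.017, 1.0, -0.0]
contact_force: [0.3, -0.0, -0.4]
gripper_width: 0.468
grasp_force: 0.0
```

```bash
python3 -c "
from h import *
o=get_obs();print(o['t'],o['q'].round(2),o['eef_pos'])
plan([.475,.323,.25],tool(183.6))
p,d,T,W=wpic('w8');np.save('pics/w8W.npy',W)
c=np.array([.53,.325]);m=(abs(W[...,2]-.088)<.008)&(abs(W[...,0]-c[0])<.1)&(abs(W[...,1]-c[1])<.07)
P=W[m];print(m.sum(),np.median(P[:,2]),cv2.minAreaRect((P[:,:2]*1000).astype(np.float32)),P.min(0),P.max(0))
t=P[P[:,0]<.492];print('tab',len(t),t.min(0),t.max(0),t.mean(0)) if len(t) else 0
"
```

```text
20.2 [ 0.07  0.53 -1.06  1.78  0.5   1.14  0.39] [0.46846348 0.32293729 0.2423806 ]
shift now-axes mm [-6.5  0.3 -7.6] norm 0.01
rotvec deg [-0.03 -0.17 -5.59] shift in target axes mm [-6.5 -0.3 -7.6]
6991 0.08643910765571627 ((531.8225708007812, 324.18536376953125), (128.3083038330078, 89.69300842285156), 3.1405224800109863) [0.46754643 0.27790914 0.08056224] [0.59762098 0.36748761 0.08941218]
tab 363 [0.46754643 0.31365354 0.08161995] [0.49196947 0.32848495 0.08941218] [0.47933159 0.32121596 0.08704917]
```

drive_tool([
  {"claw": 0.04,"dx": 0,"dy": 0,"dz": 0,"wx": 0,"wy": 0,"wz": -5.2},
  {"claw": 0.04,"dx": -0.0074,"dy": -0.0024,"dz": 0,"wx": 0,"wy": 0,"wz": 0},
  {"claw": 0.04,"dx": 0,"dy": 0,"dz": 0.04,"wx": 0,"wy": 0,"wz": 0},
  {"claw": 0.04,"dx": 0,"dy": 0,"dz": 0.04,"wx": 0,"wy": 0,"wz": 0},
  {"claw": 0.04,"dx": 0,"dy": 0,"dz": 0.034,"wx": 0,"wy": 0,"wz": 0},
  {"claw": 0.04,"dx": 0,"dy": 0,"dz": 0.024,"wx": 0,"wy": 0,"wz": 0},
  {"claw": 0.04,"dx": 0,"dy": 0,"dz": 0.01,"wx": 0,"wy": 0,"wz": 0},
  {"claw": 0.04,"dx": 0,"dy": 0,"dz": 0,"wx": 0,"wy": 0,"wz": 0},
])

```text
t: 21.25
eef_pos: [0.4767, 0.3217, 0.096]
tool_rot: [-0.0, -0.028, 1.0, 0.0]
contact_force: [-0.4, 0.1, 0.4]
gripper_width: 0.467
grasp_force: 0.0
```

drive_tool([
  {"claw": 0.005,"dx": 0,"dy": 0,"dz": 0,"wx": 0,"wy": 0,"wz": 0},
  {"claw": 0.005,"dx": 0,"dy": 0,"dz": 0,"wx": 0,"wy": 0,"wz": 0},
  {"claw": 0.005,"dx": 0,"dy": 0,"dz": 0,"wx": 0,"wy": 0,"wz": 0},
  {"claw": 0.005,"dx": 0,"dy": 0,"dz": 0,"wx": 0,"wy": 0,"wz": 0},
  {"claw": 0.005,"dx": 0,"dy": 0,"dz": 0,"wx": 0,"wy": 0,"wz": 0},
], newtons=25)

```text
t: 21.88
eef_pos: [0.4772, 0.3222, 0.0971]
tool_rot: [0.001, -0.029, 1.0, 0.001]
contact_force: [-1.2, 1.1, 5.2]
gripper_width: 0.157
grasp_force: 28.2
```

drive_tool([
  {"claw": 0.005,"dx": -0.0017,"dy": 0,"dz": -0.02,"wx": 0,"wy": 0,"wz": 0},
  {"claw": 0.005,"dx": -0.0052,"dy": 0,"dz": -0.0194,"wx": 0,"wy": 0,"wz": 0},
  {"claw": 0.005,"dx": -0.0085,"dy": 0,"dz": -0.0182,"wx": 0,"wy": 0,"wz": 0},
  {"claw": 0.005,"dx": -0.0115,"dy": 0,"dz": -0.0164,"wx": 0,"wy": 0,"wz": 0},
  {"claw": 0.005,"dx": 0,"dy": 0,"dz": 0,"wx": 0,"wy": 0,"wz": 0},
])

```text
t: 22.5
eef_pos: [0.5044, 0.3237, 0.1716]
tool_rot: [0.001, -0.028, 1.0, 0.001]
contact_force: [-1.5, 2.6, 2.3]
gripper_width: 0.16
grasp_force: 26.5
```

Tracking well, so I'll continue the arc.

drive_tool([
  {"claw": 0.005,"dx": -0.0142,"dy": 0,"dz": -0.0142,"wx": 0,"wy": 0,"wz": 0},
  {"claw": 0.005,"dx": -0.0164,"dy": 0,"dz": -0.0115,"wx": 0,"wy": 0,"wz": 0},
  {"claw": 0.005,"dx": -0.0182,"dy": 0,"dz": -0.0085,"wx": 0,"wy": 0,"wz": 0},
  {"claw": 0.005,"dx": 0,"dy": 0,"dz": 0,"wx": 0,"wy": 0,"wz": 0},
])

```text
t: 23.0
eef_pos: [0.5523, 0.3265, 0.2045]
tool_rot: [-0.0, -0.028, 1.0, 0.001]
contact_force: [-0.7, 2.3, 1.8]
gripper_width: 0.157
grasp_force: 25.5
```

drive_tool([
  {"claw": 0.005,"dx": -0.0194,"dy": 0,"dz": -0.0052,"wx": 0,"wy": 0,"wz": 0},
  {"claw": 0.005,"dx": -0.02,"dy": 0,"dz": -0.0017,"wx": 0,"wy": 0,"wz": 0},
  {"claw": 0.005,"dx": -0.02,"dy": 0,"dz": 0.0017,"wx": 0,"wy": 0,"wz": 0},
  {"claw": 0.005,"dx": -0.0098,"dy": 0,"dz": 0.0022,"wx": 0,"wy": 0,"wz": 0},
  {"claw": 0.005,"dx": 0,"dy": 0,"dz": 0,"wx": 0,"wy": 0,"wz": 0},
])

```text
t: 23.62
eef_pos: [0.6213, 0.3305, 0.2074]
tool_rot: [0.0, -0.029, 1.0, 0.001]
contact_force: [-0.1, 3.2, 3.1]
gripper_width: 0.157
grasp_force: 24.4
```

drive_tool([
  {"claw": 0.04,"dx": 0,"dy": 0,"dz": 0,"wx": 0,"wy": 0,"wz": 0},
  {"claw": 0.04,"dx": 0,"dy": 0,"dz": 0,"wx": 0,"wy": 0,"wz": 0},
  {"claw": 0.04,"dx": 0,"dy": 0,"dz": 0,"wx": 0,"wy": 0,"wz": 0},
  {"claw": 0.04,"dx": 0,"dy": 0,"dz": -0.02,"wx": 0,"wy": 0,"wz": 0},
  {"claw": 0.04,"dx": 0,"dy": 0,"dz": -0.04,"wx": 0,"wy": 0,"wz": 0},
  {"claw": 0,"dx": 0.045,"dy": 0,"dz": 0,"wx": 0,"wy": 0,"wz": 0},
  {"claw": 0,"dx": 0.045,"dy": 0,"dz": 0,"wx": 0,"wy": 0,"wz": 0},
  {"claw": 0,"dx": 0,"dy": 0,"dz": 0,"wx": 0,"wy": 0,"wz": 0},
])

```text
t: 24.62
eef_pos: [0.5281, 0.3258, 0.2692]
tool_rot: [0.001, -0.031, 1.0, -0.0]
contact_force: [0.8, -1.1, 0.1]
gripper_width: -0.001
grasp_force: 0.0
```

```bash
python3 -c "
from h import *
o=get_obs();print(o['t'],o['eef_pos'],o['contact_force'])
p,d,T,W=wpic('w9')
m=(abs(W[...,2]-.062)<.006)&(abs(W[...,0]-.53)<.04)&(abs(W[...,1]-.325)<.04)&(p.max(-1)<90)
print('button',m.sum(),np.percentile(W[m],[1,50,99],axis=0) if m.any() else 0)
m=(W[...,2]>.1)&(abs(W[...,1]-.33)<.06)&(W[...,0]>.57)
print('cover',m.sum(),np.percentile(W[m],[1,50,99],axis=0) if m.any() else 0)
q,_=read_camera('scene');s,ds=read_camera('side');Ws=world(ds,calibration('side'))
m=(Ws[...,2]>.1)&(Ws[...,2]<.215)&(abs(Ws[...,1]-.33)<.07)&(Ws[...,0]>.575)&(Ws[...,0]<.7)
P=Ws[m];print(len(P),np.polyfit(P[:,2],P[:,0],1) if len(P)>9 else 0)
f=2.5
a=cv2.resize(p[:,:,::-1],(480,300));b=cv2.resize(q[230:330,370:470,::-1],(300,300),interpolation=cv2.INTER_CUBIC)
cv2.imwrite('pics/f.png',np.hstack([a,b]))
plan([.531,.325,.13])
"
```

```text
24.625 [0.52807337 0.32578002 0.26924797] [ 0.78011014 -1.13385458  0.07132296]
button 451 [[0.51867327 0.31160768 0.05760824]
 [0.53089622 0.32438199 0.06117886]
 [0.54393942 0.33667188 0.06319397]]
cover 1796 [[0.57031317 0.28231122 0.10109451]
 [0.59394674 0.32616253 0.14049398]
 [0.61253215 0.37113323 0.20560403]]
646 [0.18539022 0.57070232]
shift now-axes mm [  1.8   0.5 138.3] norm 0.138
```

View pics/f.png

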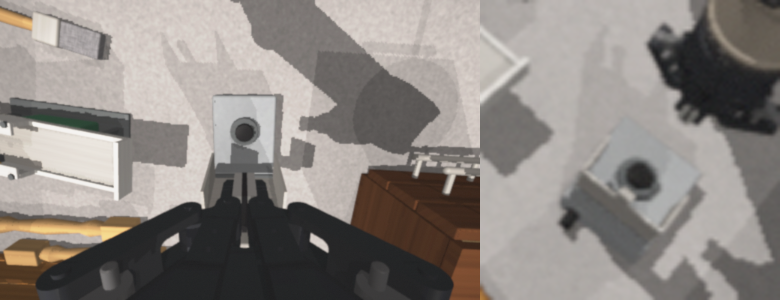

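The wrist view shows the black button at (244,131) of the left panel, uncovered; the scene crop shows the cover standing, leaning back about 10° past upright. I'll press it now.

drive_tool([
  {"claw": 0,"dx": 0,"dy": -0.001,"dz": 0.04,"wx": 0,"wy": 0,"wz": 0},
  {"claw": 0,"dx": 0,"dy": 0,"dz": 0.04,"wx": 0,"wy": 0,"wz": 0},
  {"claw": 0,"dx": 0,"dy": 0,"dz": 0.04,"wx": 0,"wy": 0,"wz": 0},
  {"claw": 0,"dx": 0,"dy": 0,"dz": 0.035,"wx": 0,"wy": 0,"wz": 0},
  {"claw": 0,"dx": 0,"dy": 0,"dz": 0.017,"wx": 0,"wy": 0,"wz": 0},
  {"claw": 0,"dx": 0,"dy": 0,"dz": 0.008,"wx": 0,"wy": 0,"wz": 0},
  {"claw": 0,"dx": 0,"dy": 0,"dz": 0.002,"wx": 0,"wy": 0,"wz": 0},
  {"claw": 0,"dx": 0,"dy": 0,"dz": 0,"wx": 0,"wy": 0,"wz": 0},
])

```text
t: 25.78
eef_pos: [0.5321, 0.324, 0.0864]
tool_rot: [0.001, -0.028, 1.0, 0.0]
contact_force: [0.1, -2.2, 1.7]
gripper_width: 0.001
grasp_force: 0.9
```

drive_tool([
  {"claw": 0,"dx": 0,"dy": 0,"dz": 0.002,"wx": 0,"wy": 0,"wz": 0},
  {"claw": 0,"dx": 0,"dy": 0,"dz": 0.002,"wx": 0,"wy": 0,"wz": 0},
  {"claw": 0,"dx": 0,"dy": 0,"dz": 0.002,"wx": 0,"wy": 0,"wz": 0},
  {"claw": 0,"dx": 0,"dy": 0,"dz": 0.001,"wx": 0,"wy": 0,"wz": 0},
  {"claw": 0,"dx": 0,"dy": 0,"dz": 0,"wx": 0,"wy": 0,"wz": 0},
])

```text
t: 26.4
eef_pos: [0.5322, 0.3242, 0.0809]
tool_rot: [0.001, -0.028, 1.0, -0.0]
contact_force: [-2.9, -5.5, 20.5]
gripper_width: 0.003
grasp_force: 10.7
```

drive_tool([
  {"claw": 0,"dx": 0,"dy": 0,"dz": 0.001,"wx": 0,"wy": 0,"wz": 0},
  {"claw": 0,"dx": 0,"dy": 0,"dz": 0,"wx": 0,"wy": 0,"wz": 0},
  {"claw": 0,"dx": 0,"dy": 0,"dz": 0,"wx": 0,"wy": 0,"wz": 0},
])

```text
t: 26.78
eef_pos: [0.5322, 0.3243, 0.0807]
tool_rot: [0.001, -0.029, 1.0, -0.0]
contact_force: [-5.7, -7.3, 27.4]
gripper_width: 0.002
grasp_force: 14.0
```

The button is bottomed out: no more travel and the force is rising. I'll let go and check the result.

drive_tool([
  {"claw": 0,"dx": 0,"dy": 0,"dz": -0.01,"wx": 0,"wy": 0,"wz": 0},
  {"claw": 0,"dx": 0,"dy": 0,"dz": -0.03,"wx": 0,"wy": 0,"wz": 0},
  {"claw": 0,"dx": 0,"dy": 0,"dz": -0.04,"wx": 0,"wy": 0,"wz": 0},
  {"claw": 0,"dx": 0,"dy": 0,"dz": -0.04,"wx": 0,"wy": 0,"wz": 0},
  {"claw": 0,"dx": 0,"dy": 0,"dz": -0.04,"wx": 0,"wy": 0,"wz": 0},
  {"claw": 0,"dx": 0,"dy": 0,"dz": -0.03,"wx": 0,"wy": 0,"wz": 0},
  {"claw": 0,"dx": 0,"dy": 0,"dz": 0,"wx": 0,"wy": 0,"wz": 0},
  {"claw": 0,"dx": 0,"dy": 0,"dz": 0,"wx": 0,"wy": 0,"wz": 0},
])

```text
t: 27.78
eef_pos: [0.5311, 0.3232, 0.2661]
tool_rot: [-0.001, -0.029, 1.0, -0.0]
contact_force: [-0.8, 0.2, -1.0]
gripper_width: 0.001
grasp_force: 0.0
```

```bash
python3 -c "
from h import *
o=get_obs();print(o['t'],o['eef_pos'],o['contact_force'],abs(o['joint_vel']).max())
s,ds=read_camera('side');Ws=world(ds,calibration('side'))
m=(Ws[...,2]>.1)&(Ws[...,2]<.215)&(abs(Ws[...,1]-.33)<.07)&(Ws[...,0]>.575)&(Ws[...,0]<.7)
P=Ws[m];print('cover',len(P),np.polyfit(P[:,2],P[:,0],1))
a=s.astype(int);m=(Ws[...,2]>.022)&(Ws[...,2]<.032)&(abs(Ws[...,0]-.575)<.034)&(abs(Ws[...,1]+.32)<.05)
print('disc',m.sum(),Ws[m].mean(0))
print(hand_in())
"
```

```text
27.775 [0.53110273 0.32319887 0.26609497] [-0.81056625  0.16346544 -1.03763859] 0.012093725663917199
cover 654 [0.18528895 0.57051797]
disc 117 [ 0.56771467 -0.31152048  0.02670112]
the job is handed in; nothing more can be done
None
```

The job is done and handed in at about 28 s: the disc lies flat in the wooden tray's free half, the cover stands about 10° past upright, and the button was pressed until it bottomed out, then released.

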